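# Close the dark box and hold its access panel on the light seal

### The job

The detector's dark box stands open. Swing its bottom-hinged access panel up onto the box, turn the wing of the quarter-turn fastener until it lines up with the slot in the frame, so that its cross-pin can pass through, and press the panel home on its light seal. Finish while still holding the panel firmly pressed, for the dark reading, with the fastener left in line with its slot and not locked; leave the other things on the bench where they are.

Things in the scene. Friction and masses are not known exactly. Their poses are not given: they have to be found in the camera images.
- dark_box: (Sizes in mm.) Grey sloped-front instrument housing fixed on the bench, 230 deep (x) x 210 wide (y) x 102 high, connectors 25 out of its -y side. Origin: centre of its underside; x from the low front (50 high, towards the robot) to the back, z up. From the front edge the face slopes up backwards at 15 degrees (0.262 rad) from level for 194 of depth; then the top is level.
- cover: Access panel: bare aluminium plate 179 x 182 x 5 mm. Origin on its hinge axis (plate's lower edge, mid-width, level with its underside), which lies 109 ahead of the box's centre and 56 above the bench. x up the plate to the free edge (182 from the hinge, with a lip 7 high), y along the hinge, z outward. 0.4 kg. The fastener sits at x = 145, y = 0; two engraved dark lines along x above and below it mark the slot.
- seal: Black sponge-rubber light seal, 4 mm thick, a rectangular rim 170 x 172 on the box round the opening, under the panel. Origin on the hinge axis, x up the slope, z outward. It gives about 1 mm per 5 N and is fully squeezed at 3.5 mm; the panel's weight alone presses it with up to 3.5 N.
- wing (a point): Middle of the fastener's wing head, on its turning axis, 18 mm above the panel's outer face. The wing is a steel bar 34 long (point x), 10 thick (point y), reaching from 7 to 29 above that face, on a round foot 26 across; point z outward along the turning axis, square to the panel. Under the panel the stud carries a cross-pin 27 long, 5 thick, parallel to the wing.
- panel_hinge (a joint): Panel angle, rad: 0 = panel meets the 4 mm sponge seal, grows as it swings open towards the robot (1.31 = upright); starts 0.7 to 1.15. Stays put when well open; below about 0.5 it may sink shut by its weight. With the cross-pin across the slot the pin lands on the frame's slotted plate and the panel stops at about 0.075; in line, it passes. Pressed home it reads about -0.01.
- fastener (a joint): Fastener angle, rad: 0 = wing and cross-pin in line with the slot and the engraved lines, i.e. along the panel's x. Grows anticlockwise seen from outside; starts 0.5 to 1.4, so turn it clockwise by that much. Range -0.5 to 1.6, light friction (0.03 N m), stays where left. The slot is 32 x 10 mm: the pin passes within about 0.15 of 0.
- loupe: Small white loupe with black eyepiece, 30x34x16, bystander. Origin under its centre.
- power_brick: Black power supply, 46x105x30, bystander. Origin under its centre.
- masking_roll: Roll of tape lying flat, 104x102x25, bystander. Origin under its centre.
- click_cleaner: White pen-like cleaner, 15x174x15, bystander. Origin under its centre.

How it is judged:
By the outcome, as a careful person would: the job done as asked, in the order asked, and still so for the second after the job is handed in, while the arm keeps its last pose, push and grip.
It also fails if it takes over 45 s, if anything falls off the work surface, if the arm or the gripper's body presses on something with over 40 N, if the wrist force passes 120 N, or if a joint passes its speed limit or range.

### The arm

A 6-joint arm with a two-finger parallel gripper is mounted at the origin on a cart in front of the work surface, level with it; the furniture and walls round the work are solid. World frame = base frame: x ahead of the robot, y to its left, z up, the work surface at z = 0. Lengths are in m, angles in rad, forces in N, time in s.
With the tool pointing down it reaches from about 0.3 to 0.75 m from the base axis. Payload 8.5 kg.
Tool frame: the origin (TCP) lies on the centre line of the jaws, within the pads' length; the fingertips stand 25 mm ahead of it and the grasp point (between the pads) lies 6 mm ahead of it (manip.tips_ahead is the distance from the TCP to the fingertips, in m); z points along the fingers, y is the direction in which the jaws open and shut (so a half turn about z gives the same grasp; the last joint's range is limited). The gripper opens to 85 mm and grips with 20 to 120 N. Pads are 22 mm wide; open, the fingers measure 114 mm over their backs; the gripper's body (76 mm by 85 mm) begins 54 mm behind the grasp point. The pads swing forward as they close: fully open they stand 13 mm farther back than shut.
Start: joints at [1.09, 0.381, 1.297, -0, 1.464, -0.215], TCP at [0.144, 0.531, 0.256] pointing down, gripper open.
Joint ranges: [-3.11, 3.11], [-0.89, 2.33], [0.22, 2.48], [-1.42, 4.56], [0.17, 2.85], [-2.88, 2.88]. Speed limits (rad/s): [2.39, 2.39, 3.14, 3.14, 3.14, 3.14].

### API

Orientations are given as a unit quaternion [w, x, y, z].
In Python, from rig import get_state, optics, hand_in, manip gives the robot as it stands. The module is installed in compiled form; this text tells all that it offers.
- The arm moves only by the tool play_rows, never from a script. Its argument "increments" is a list of rows, each a list of 3 entries, a list of its own where there are three numbers: the shift along the tool's x, y, z in mm, then the turn, a rotation vector about the tool's x, y, z in rad, then the opening, from -1 (shut) to 1 (fully open), so that 0 is half open. In form: [[[tx, ty, tz], [wx, wy, wz], fingers], ...]. A call has 1 to 20 rows; each row is the pose to reach, as a shift and turn from the pose commanded when the call began, along the tool's axes at that moment; what a row does not reach only later rows make up. A row lasts 1/10 s, in which the tool goes at most 50 mm and 8.59 degrees, less where a joint would pass 70% of its speed; a pose out of reach is approached as far as the arm can. A call with a gripper value outside its range is refused whole. The fingers move at their own pace and stop on an object; "squeeze" is the grip in N (left out, the last holds). Time passes only in rows, so rows that repeat a pose let the fingers close. It gives the time, the measured TCP pose, the force and the opening at its end, in the units of the state.
- get_state(): the state, without advancing time (a new reading comes with each control period).
- optics.get_image(name): name is "scene" or "top"; returns the picture (384x512x3 uint8, red, green, blue); there is no depth.
- optics.camera_model(name): a dict with "mtx" (3x3 intrinsics, pixels), "rvec" (rotation vector, rad) and "tvec" (3), from world to camera coordinates, as OpenCV has them. Camera axes: x right, y down, z forward; pixel columns grow to the right and rows downward; lengths in m; the calibration is good to about 2 mm. A picture is of the moment at which its call begins. camera_model takes no time and is no camera call.
- hand_in(): hands the job in, once; it reports no verdict.
The state is a dict: "t": time; "joints": joint angles; "joint_velocities": joint speeds; "effort": joint torques, N m; "ee_pos": TCP position; "tcp_rot": TCP orientation; "contact_force": force on the tool from outside, world axes, zero at the start; "ft_torque": the same for the moment, N m; "finger_gap": finger opening in m.
Only numpy, scipy, OpenCV 4.12 (cv2) and the standard library are available. Lean on these libraries where they do the work, as an engineer would, in place of code of your own. Each camera call takes 0.05 s, during which the arm holds its last target. There are 200 camera calls.

## Working session

There is one attempt and no reset: what is moved stays moved. The work goes in short steps, Python scripts to look and compute and a tool call to move; the robot and the scene stay as the last step left them, time stands still between calls to the robot, and variables do not carry over. Pictures are saved under pics/ and viewed, about 8 in all and at most 12, crops included, and the job is handed in when it is done.

Besides the shell and the picture viewer there is one more tool, called as a command line: name --argument value ..., lists and objects as JSON in quotes. play_rows: Moves the arm, as the interface text tells. Its arguments: {"type":"object","properties":{"increments":{"type":"array","items":{"type":"array"}},"squeeze":{"type":"number"}},"required":["increments"]}

```bash
mkdir -p pics
python3 - <<'E'
from rig import get_state, optics, manip
import cv2,numpy as np
for n in("scene","top"):
    im=optics.get_image(n); cv2.imwrite(f"pics/{n}0.png",im[:,:,::-1])
    m=optics.camera_model(n); R=cv2.Rodrigues(np.array(m["rvec"]))[0]
    print(n,m["mtx"],(-R.T@np.array(m["tvec"]).ravel()).round(3),R.round(3).tolist())
s=get_state();print({k:np.round(v,3) for k,v in s.items()},manip.tips_ahead)
E
```

```text
scene [[461.75207575   0.         255.07211952]
 [  0.         461.75207575 193.6134063 ]
 [  0.           0.           1.        ]] [0.215 0.684 0.811] [[-0.909, -0.416, -0.002], [-0.288, 0.633, -0.719], [0.3, -0.653, -0.695]]
top [[358.67184357   0.         254.88293422]
 [  0.         358.67184357 195.94642005]
 [  0.           0.           1.        ]] [0.482 0.029 0.959] [[-0.001, -1.0, 0.013], [-0.998, -0.0, -0.057], [0.057, -0.013, -0.998]]
{'t': np.float64(0.1), 'joints': array([ 1.09 ,  0.381,  1.298, -0.   ,  1.464, -0.215]), 'joint_velocities': array([-0.   , -0.001, -0.002, -0.001,  0.   , -0.002]), 'effort': array([ 4.0000e-03, -4.4922e+01, -2.3166e+01, -0.0000e+00,  4.0000e-03,
       -0.0000e+00]), 'ee_pos': array([0.144, 0.53 , 0.256]), 'tcp_rot': array([-0.   ,  0.133,  0.991, -0.001]), 'contact_force': array([-0.157,  0.401,  0.028]), 'ft_torque': array([ 0.025,  0.019, -0.023]), 'finger_gap': np.float64(0.085)} 0.025
```

View pics/scene0.png

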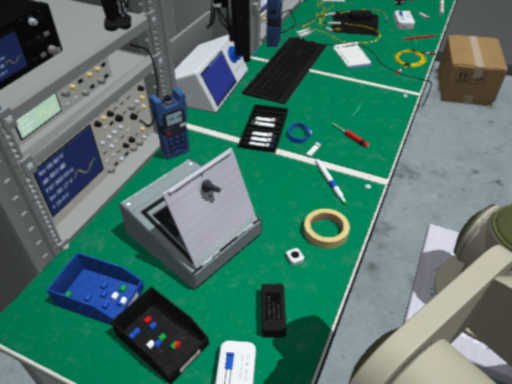

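View pics/top0.png

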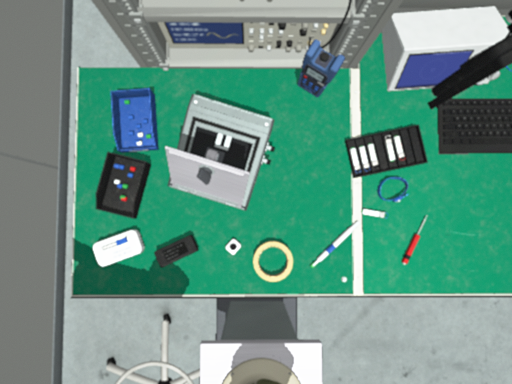

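Run:
```python
import cv2,numpy as np
a=cv2.imread("pics/scene0.png")[140:290,110:270]; b=cv2.imread("pics/top0.png")[85:220,155:285]
a=cv2.resize(a,None,fx=3.75,fy=3.75,interpolation=cv2.INTER_CUBIC)
b=cv2.resize(b,None,fx=4.4,fy=4.4,interpolation=cv2.INTER_CUBIC)
cv2.imwrite("pics/a1.png",a);cv2.imwrite("pics/b1.png",b);print(a.shape,b.shape)
```

```text
(562, 600, 3) (594, 572, 3)
```

View pics/a1.png

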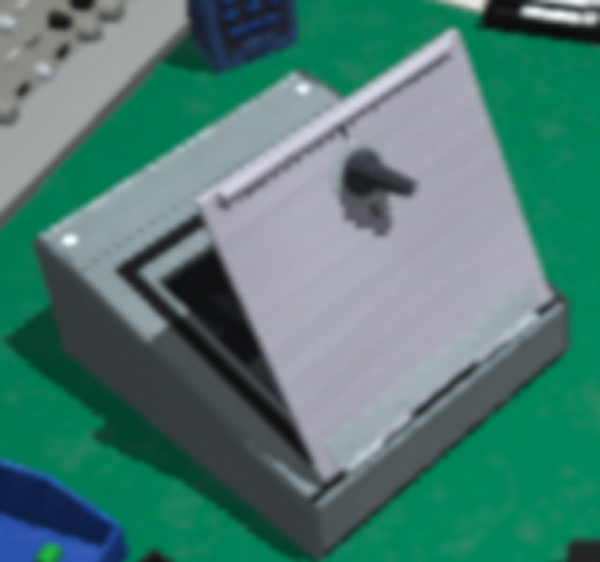

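View pics/b1.png

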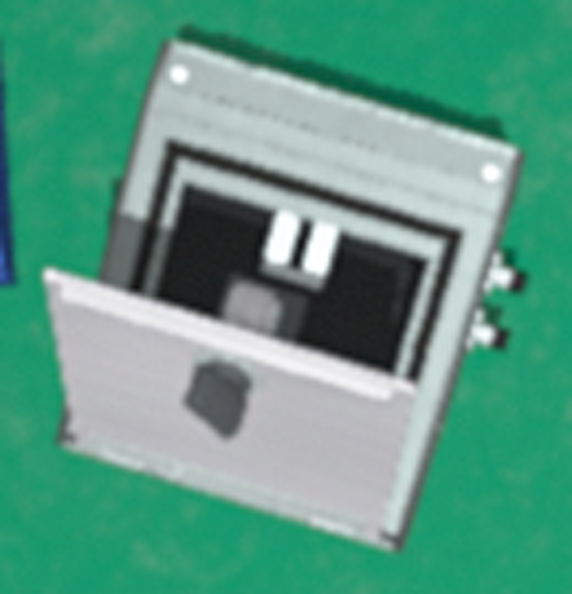

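```bash
cat > h.py <<'E'
import numpy as np,cv2
from rig import get_state, optics, manip
from scipy.spatial.transform import Rotation as Ro
def cam(n):
    m=optics.camera_model(n);return np.array(m["mtx"]),cv2.Rodrigues(np.array(m["rvec"]))[0],np.array(m["tvec"]).ravel()
def ray(n,uv):
    K,R,t=cam(n);d=R.T@np.linalg.inv(K)@np.array([*uv,1.]);return -R.T@t,d/np.linalg.norm(d)
def plane(n,uv,p0,nn):
    o,d=ray(n,uv);return o+d*(np.dot(np.array(p0)-o,nn)/np.dot(d,nn))
def zpl(n,uv,z):return plane(n,uv,[0,0,z],[0,0,1.])
def tri(uv1,uv2):
    o1,d1=ray("top",uv1);o2,d2=ray("scene",uv2)
    A=np.stack([d1,-d2],1);s=np.linalg.lstsq(A,o2-o1,rcond=None)[0]
    p,q=o1+s[0]*d1,o2+s[1]*d2;return (p+q)/2,np.linalg.norm(p-q)
def proj(n,p):
    K,R,t=cam(n);c=K@(R@np.array(p)+t);return c[:2]/c[2]
A=lambda u,v:(u/3.75+110-.37,v/3.75+140-.37)   # scene crop
B=lambda u,v:(u/4.4+155-.39,v/4.4+85-.39)      # top crop
def frames(c,yaw,q):
    """box centre (x,y), yaw -> hinge origin, panel axes X,Y,Z"""
    Rz=Ro.from_euler('z',yaw).as_matrix(); h=np.array([*c,0])+Rz@[-.109,0,.056]
    a=.2618+q; X=Rz@[np.cos(a),0,np.sin(a)];Z=Rz@[-np.sin(a),0,np.cos(a)]
    return h,X,Rz[:,1],Z
E
python3 - <<'E'
from h import *
bl=zpl("top",B(168,42),.102);br=zpl("top",B(522,150),.102);fr=zpl("top",B(397,550),.05);fl=zpl("top",B(63,442),.05)
for p in(bl,br,fr,fl):print(p.round(4))
c=((bl+br+fr+fl)/4)[:2]
d=(bl-br);d2=fl-fr;e=(bl+br-fl-fr)
print(c,np.linalg.norm(d),np.linalg.norm(d2),np.linalg.norm(e[:2])/2,[np.arctan2(-v[0],v[1]) for v in(d,d2)],np.arctan2(e[1],e[0]))
s=[zpl("scene",A(*p),z) for p,z in(((40,240),.102),((302,72),.102),((568,300),.05),((322,500),.05))]
print("scene",[x.round(4) for x in s])
L,_=tri(B(48,272),A(200,203));R,e2=tri(B(415,386),A(455,33));print(L,_,R,e2,np.linalg.norm(L-R),np.arctan2(-(L-R)[0],(L-R)[1]))
E
```

```text
[0.7786 0.1683 0.102 ]
[ 0.7187 -0.027   0.102 ]
[0.4992 0.0424 0.05  ]
[0.5615 0.235  0.05  ]
[0.63949807 0.10467558] 0.20432097008797295 0.20237585085887558 0.2285983724011849 [np.float64(-0.2975097092866771), np.float64(-0.3129788837970432)] -0.3024348972378362
scene [array([0.7732, 0.1667, 0.102 ]), array([ 0.7123, -0.0269,  0.102 ]), array([0.4963, 0.0395, 0.05  ]), array([0.557 , 0.2275, 0.05  ])]
[0.62415072 0.20258543 0.22364391] 0.004709147513468011 [0.57105891 0.03071812 0.2219884 ] 0.003986099291281242 0.17988844641597973 -0.29961238642976196
```

Run:
```python
from h import *
for q in(.84,.88,.92):
    h,X,Y,Z=frames((.637,.103),-.301,q); print(q)
    for nm,C in(("scene",A),("top",B)):
        inv=(lambda p:((p[0]-109.63)*3.75,(p[1]-139.63)*3.75)) if nm=="scene" else (lambda p:((p[0]-154.61)*4.4,(p[1]-84.61)*4.4))
        print(nm,[np.round(inv(proj(nm,h+X*x+Y*y+Z*z))).astype(int).tolist() for x,y,z in((.182,.0895,.0),(.182,-.0895,.0),(.182,.0895,.012),(.182,-.0895,.012),(0,.0895,.005),(0,-.0895,.005),(.145,0,.012),(.145,0,.034))])
    for uv in((350,160),(412,187),(408,178)):
        p=plane("scene",A(*uv),h+Z*.034,Z)-h; print("sc",np.round([p@X,p@Y,p@Z],4))
    for uv in((200,395),(232,435),(242,410)):
        p=plane("top",B(*uv),h+Z*.034,Z)-h; print("tp",np.round([p@X,p@Y,p@Z],4))
for nm,(x0,y0,x1,y1),f in(("scene",(190,170,230,210),14),("top",(185,155,225,195),14)):
    im=cv2.imread(f"pics/{nm}0.png")[y0:y1,x0:x1]; cv2.imwrite(f"pics/w_{nm}.png",cv2.resize(im,None,fx=f,fy=f,interpolation=cv2.INTER_CUBIC))
a=cv2.hconcat([cv2.imread("pics/w_scene.png"),cv2.imread("pics/w_top.png")]);a=cv2.resize(a,None,fx=.71,fy=.71);cv2.imwrite("pics/w.png",a)
```

```text
0.84
scene [[180, 194], [433, 26], [192, 196], [447, 26], [329, 484], [551, 301], [354, 168], [379, 171]]
top [[66, 250], [428, 362], [57, 269], [421, 382], [82, 452], [382, 545], [236, 369], [221, 404]]
sc [0.1591 0.0128 0.034 ]
sc [ 0.1264 -0.0147  0.034 ]
sc [ 0.132  -0.0147  0.034 ]
tp [0.1475 0.0109 0.034 ]
tp [ 0.1197 -0.0061  0.034 ]
tp [ 0.1457 -0.0103  0.034 ]
0.88
scene [[187, 195], [442, 26], [200, 198], [456, 27], [329, 485], [551, 301], [361, 170], [386, 174]]
top [[61, 262], [424, 374], [51, 281], [417, 395], [82, 452], [381, 545], [232, 379], [217, 416]]
sc [0.1633 0.0166 0.034 ]
sc [ 0.1303 -0.0115  0.034 ]
sc [ 0.1359 -0.0113  0.034 ]
tp [0.1596 0.0088 0.034 ]
tp [ 0.1302 -0.0076  0.034 ]
tp [ 0.1577 -0.012   0.034 ]
0.92
scene [[195, 197], [450, 27], [209, 201], [465, 29], [329, 485], [551, 301], [368, 172], [394, 178]]
top [[55, 274], [420, 387], [45, 294], [412, 408], [82, 452], [381, 545], [228, 389], [213, 427]]
sc [0.168  0.0205 0.034 ]
sc [ 0.1345 -0.0082  0.034 ]
sc [ 0.1402 -0.0078  0.034 ]
tp [0.1737 0.0064 0.034 ]
tp [ 0.1425 -0.0093  0.034 ]
tp [ 0.1717 -0.0141  0.034 ]
```

View pics/w.png

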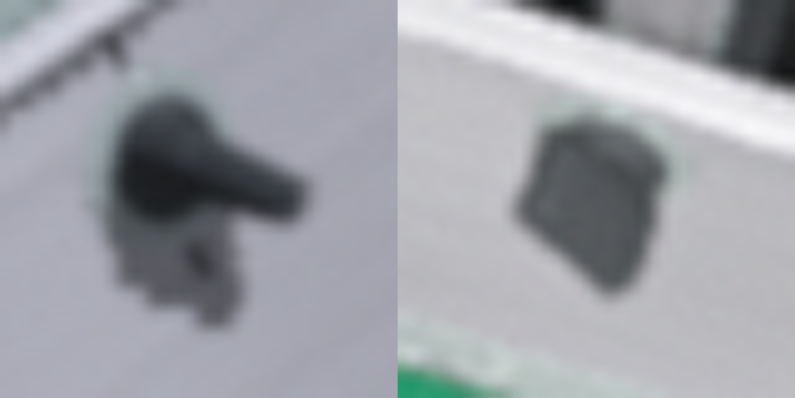

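```bash
cat >> h.py <<'E'
C,YAW=(.637,.103),-.301
def R_tool(tilt,spin=0):
    """tool tilted forward from down in box xz plane; spin = anticlockwise seen from behind the tool"""
    Rz=Ro.from_euler('z',YAW)
    M=np.array([[-np.cos(tilt),0,np.sin(tilt)],[0,1,0],[-np.sin(tilt),0,-np.cos(tilt)]])
    return Rz*Ro.from_matrix(M)*Ro.from_euler('z',-spin)
def face(q,x,y,z):
    h,X,Y,Z=frames(C,YAW,q);return h+X*x+Y*y+Z*z
def inc(tip,R,ahead=.025,s=None):
    s=s or get_state();w=np.array(s["tcp_rot"]);R0=Ro.from_quat(w[[1,2,3,0]])
    p=np.array(tip)-ahead*R.as_matrix()[:,2]
    return (R0.inv().apply(p-s["ee_pos"])*1000).round(1).tolist(),(R0.inv()*R).as_rotvec().round(3).tolist()
E
python3 - <<'E'
from h import *
T=.785
print("standoff",inc(face(.87,.15,.045,.065),R_tool(T)), face(.87,.15,.045,.065))
E
```

```text
standoff ([-467.5, -233.8, 18.9], [0.013, -0.785, 0.034]) [0.55093893 0.17683456 0.21940383]
```

play_rows --increments '[[[-117,-58,5],[0.003,-0.2,0.01],-1],[[-234,-117,10],[0.006,-0.4,0.02],-1],[[-350,-175,14],[0.01,-0.6,0.03],-1],[[-467,-234,19],[0.013,-0.785,0.034],-1],[[-467,-234,19],[0.013,-0.785,0.034],-1],[[-467,-234,19],[0.013,-0.785,0.034],-1],[[-467,-234,19],[0.013,-0.785,0.034],-1],[[-467,-234,19],[0.013,-0.785,0.034],-1],[[-467,-234,19],[0.013,-0.785,0.034],-1],[[-467,-234,19],[0.013,-0.785,0.034],-1],[[-467,-234,19],[0.013,-0.785,0.034],-1],[[-467,-234,19],[0.013,-0.785,0.034],-1],[[-467,-234,19],[0.013,-0.785,0.034],-1],[[-467,-234,19],[0.013,-0.785,0.034],-1]]'

```text
t: 1.5
ee_pos: [0.5328, 0.183, 0.2372]
tcp_rot: [0.378, 0.138, 0.914, -0.057]
contact_force: [0.1, 0.1, -0.8]
finger_gap: 0.0002
```

Run:
```python
from h import *
T=.785
print("err",inc(face(.87,.15,.045,.065),R_tool(T)),get_state()["joints"])
for q in(.87,.75,.6,.5,.4,.3,.2,.12): print(q,inc(face(q,.15,.045,.004),R_tool(T)))
a=cv2.resize(optics.get_image("scene")[110:300,90:340,::-1],None,fx=3,fy=3);cv2.imwrite("pics/s2.png",a)
```

```text
err ([-1.0, -0.5, 1.1], [0.001, -0.0, 0.0]) [ 0.28247974  0.28810304  1.72540513 -0.78760461  0.57981273 -0.43528328]
0.87 ([-21.7, -0.6, 58.5], [0.001, -0.0, 0.0])
0.75 ([-27.3, -0.6, 75.6], [0.001, -0.0, 0.0])
0.6 ([-31.3, -0.6, 97.7], [0.001, -0.0, 0.0])
0.5 ([-32.1, -0.7, 112.7], [0.001, -0.0, 0.0])
0.4 ([-31.4, -0.7, 127.7], [0.001, -0.0, 0.0])
0.3 ([-29.2, -0.7, 142.5], [0.001, -0.0, 0.0])
0.2 ([-25.6, -0.7, 157.0], [0.001, -0.0, 0.0])
0.12 ([-21.6, -0.7, 168.4], [0.001, -0.0, 0.0])
```

View pics/s2.png

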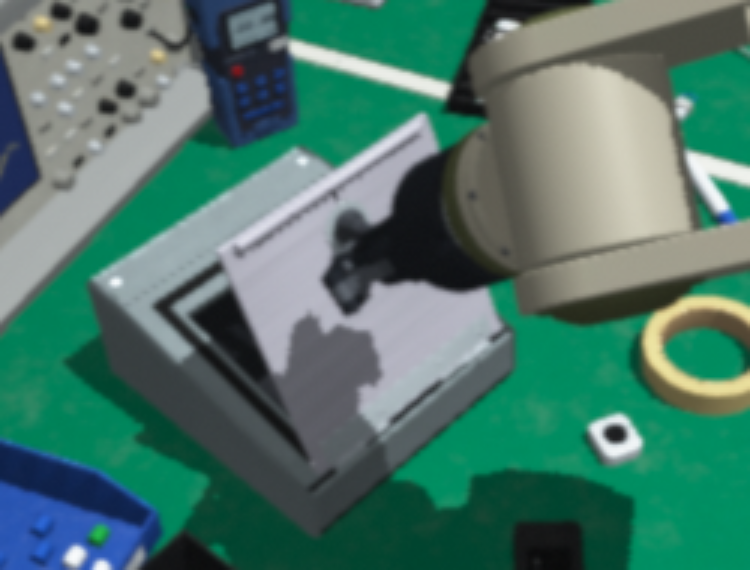

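play_rows --increments '[[[-7,0,18],[0,0,0],-1],[[-14,0,36],[0,0,0],-1],[[-20,0,50],[0,0,0],-1],[[-22,0,58],[0,0,0],-1],[[-25,0,66],[0,0,0],-1],[[-27,0,74],[0,0,0],-1],[[-29,0,82],[0,0,0],-1],[[-30,0,90],[0,0,0],-1],[[-31,0,98],[0,0,0],-1],[[-32,0,106],[0,0,0],-1],[[-32,0,113],[0,0,0],-1]]'

```text
t: 2.65
ee_pos: [0.632, 0.1517, 0.1796]
tcp_rot: [0.378, 0.139, 0.913, -0.057]
contact_force: [-0.0, -0.9, 0.5]
finger_gap: -0.0002
```

play_rows --increments '[[[0,0,7],[0,0,0],-1],[[1,0,15],[0,0,0],-1],[[2,0,22],[0,0,0],-1],[[3,0,30],[0,0,0],-1],[[5,0,37],[0,0,0],-1],[[7,0,44],[0,0,0],-1],[[9,0,50],[0,0,0],-1],[[9,0,50],[0,0,0],-1]]'

```text
t: 3.45
ee_pos: [0.6592, 0.1431, 0.1372]
tcp_rot: [0.378, 0.139, 0.914, -0.057]
contact_force: [0.9, -0.3, 0.6]
finger_gap: -0.0001
```

Run:
```python
from h import *
print(get_state()["contact_force"],get_state()["joints"])
a=cv2.resize(optics.get_image("scene")[110:300,90:340,::-1],None,fx=3,fy=3);cv2.imwrite("pics/s3.png",a)
```

```text
[ 0.86492863 -0.26506231  0.62060019] [ 0.14437919  0.57044554  1.58823258 -0.91112707  0.3951946  -0.37221552]
```

View pics/s3.png

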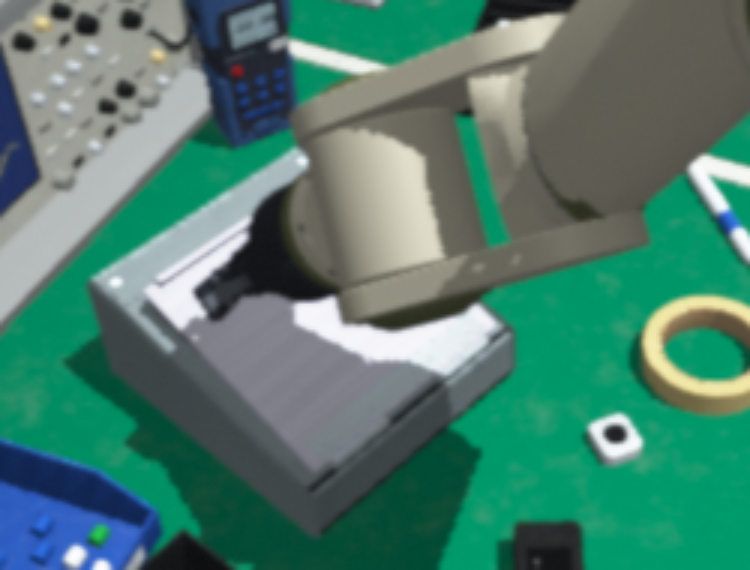

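play_rows --increments '[[[0,0,-30],[0,0,0],-1],[[0,0,-80],[0,0,0],-1],[[0,0,-130],[0,0.1,0],-0.5],[[0,0,-180],[0,0.2,0],-0.3],[[0,0,-230],[0,0.3,0],-0.3],[[0,0,-230],[0,0.4,0],-0.3],[[0,0,-230],[0,0.448,0],-0.3],[[0,0,-230],[0,0.448,0],-0.3]]'

```text
t: 4.3
ee_pos: [0.5042, 0.1913, 0.302]
tcp_rot: [0.167, 0.148, 0.975, -0.024]
contact_force: [0.3, 0.2, 0.4]
finger_gap: 0.0298
```

Run:
```python
from h import *
print(get_state()["ee_pos"],get_state()["joints"],get_state()["finger_gap"])
s=optics.get_image("scene")[...,::-1];t=optics.get_image("top")[...,::-1]
cv2.imwrite("pics/s4f.png",s);cv2.imwrite("pics/t4f.png",t)
p=face(.075,.145,0,.034)
ps,pt=proj("scene",p),proj("top",p);print(ps,pt)
r=lambda im,c,w:(im[int(c[1])-w:int(c[1])+w,int(c[0])-w:int(c[0])+w])
o=cv2.hconcat([cv2.resize(r(s,ps,30),(400,400),interpolation=cv2.INTER_CUBIC),cv2.resize(r(t,pt,30),(400,400),interpolation=cv2.INTER_CUBIC)])
cv2.imwrite("pics/w4.png",o)
```

```text
[0.50424839 0.19129676 0.30195979] [ 0.21403357  0.23437436  1.41802913 -0.17499152  1.19626224 -1.01480131] 0.029830782247321393
[182.99880805 188.17080533] [220.32713292 142.54913077]
```

View pics/w4.png

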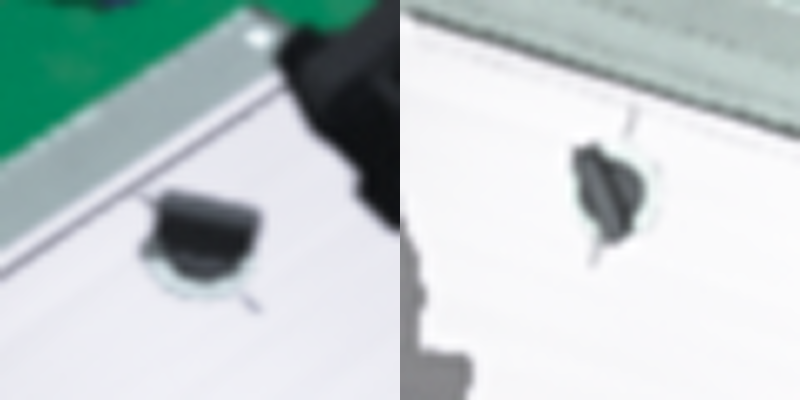

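Run:
```python
from h import *
h,X,Y,Z=frames(C,YAW,.075)
S=lambda u,v:(u/6.667+152.58,v/6.667+157.58);T=lambda u,v:((u-400)/6.667+189.58,v/6.667+111.58)
def f(n,uv,z):
    p=plane(n,uv,h+Z*z,Z)-h;return np.array([p@X,p@Y])
for n,F,a,b,l1,l2 in(("top",T,(586,149),(622,238),(632,108),(595,263)),("scene",S,(162,205),(260,220),(140,193),(258,308))):
    for z in(.034,):
        A_,B_=f(n,F(*a),z),f(n,F(*b),z);d=A_-B_ 
        if d[0]<0:d=-d
        print(n,"wing",(A_+B_)/2*1000,np.linalg.norm(d)*1000,np.arctan2(d[1],d[0]))
    A_,B_=f(n,F(*l1),.005),f(n,F(*l2),.005);d=A_-B_;print("lines",A_*1000,B_*1000,np.arctan2(d[1],d[0]))
```

```text
top wing [149.17371107   1.45617319] 32.81710654479776 0.6581094537884044
lines [176.72048266   3.89111145] [119.40275044   2.30624335] 0.027643528624061706
scene wing [1.40963661e+02 4.92351373e-02] 31.2959080016504 0.7359881351757342
lines [172.40378817  -1.40567481] [115.82628677  -2.44807238] 0.01842215755352117
```

```bash
sed -i 's/YAW=(.637,.103),-.301/YAW=(.637,.103),-.297/' h.py
python3 - <<'E'
from h import *
print(inc(face(.075,.145,.001,.075),R_tool(.337,.67)))
E
```

```text
([-106.0, -43.8, 145.7], [-0.001, 0.0, -0.674])
```

play_rows --increments '[[[-36,-15,30],[0,0,-0.15],-0.3],[[-72,-30,60],[0,0,-0.3],-0.3],[[-106,-44,90],[0,0,-0.45],-0.3],[[-106,-44,120],[0,0,-0.6],-0.3],[[-106,-44,146],[0,0,-0.674],-0.3],[[-106,-44,146],[0,0,-0.674],-0.3],[[-106,-44,146],[0,0,-0.674],-0.3],[[-106,-44,146],[0,0,-0.674],-0.3]]'

```text
t: 5.2
ee_pos: [0.6325, 0.1059, 0.2]
tcp_rot: [0.15, -0.182, 0.969, -0.078]
contact_force: [-0.4, -0.5, 0.3]
finger_gap: 0.0302
```

Run:
```python
from h import *
print(inc(face(.075,.145,.001,.016),R_tool(.337,.67)),get_state()["joints"])
a=cv2.resize(optics.get_image("scene")[130:250,110:270,::-1],None,fx=4.5,fy=4.5,interpolation=cv2.INTER_CUBIC);cv2.imwrite("pics/s5.png",a)
```

```text
([0.9, 0.1, 60.5], [-0.001, 0.002, -0.001]) [ 0.01971871  0.47818745  1.34641497 -0.12352065  0.99646225 -1.87224576]
```

View pics/s5.png

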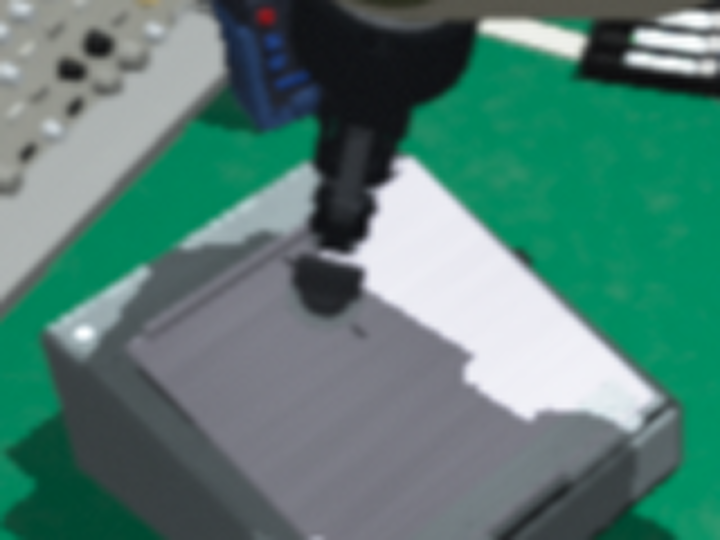

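play_rows --increments '[[[1,0,15],[0,0,0],-0.3],[[1,0,30],[0,0,0],-0.3],[[1,0,42],[0,0,0],-0.3],[[1,0,52],[0,0,0],-0.3],[[1,0,57],[0,0,0],-0.3],[[1,0,57],[0,0,0],-0.3]]'

```text
t: 5.85
ee_pos: [0.6496, 0.0994, 0.1434]
tcp_rot: [0.148, -0.183, 0.969, -0.078]
contact_force: [-1.4, -0.4, 0.9]
finger_gap: 0.0304
```

play_rows --increments '[[[0,0,0],[0,0,0],-0.6],[[0,0,0],[0,0,0],-1],[[0,0,0],[0,0,0],-1],[[0,0,0],[0,0,0],-1],[[0,0,0],[0,0,0],-1],[[0,0,0],[0,0,0],-1],[[0,0,0],[0,0,0],-1]]' --squeeze 40

```text
t: 6.55
ee_pos: [0.6496, 0.1, 0.1447]
tcp_rot: [0.149, -0.183, 0.969, -0.078]
contact_force: [-1.5, 5.4, 2.8]
finger_gap: 0.0088
```

Run:
```python
from h import *
s=get_state();R=Ro.from_quat(np.array(s["tcp_rot"])[[1,2,3,0]])
print("F tool",R.inv().apply(s["contact_force"]),"T",R.inv().apply(s["ft_torque"]),"axes",R.as_matrix().round(2).tolist(),inc(face(.075,.145,.001,.016),R_tool(.337,.67)))
```

```text
F tool [-1.46121451  4.8880201  -3.60949381] T [-0.80009226  0.00765164 -0.05725771] axes [[-0.89, -0.33, 0.32], [-0.38, 0.92, -0.1], [-0.26, -0.21, -0.94]] ([-0.6, -0.2, 2.4], [-0.0, 0.001, -0.0])
```

play_rows --increments '[[[0,1,0],[0,0,0],-1],[[0,1,0],[0,0,0],-1]]'

```text
t: 6.75
ee_pos: [0.6496, 0.1001, 0.1446]
tcp_rot: [0.149, -0.183, 0.969, -0.079]
contact_force: [-1.0, 0.2, 4.8]
finger_gap: 0.0087
```

play_rows --increments '[[[0,0,0],[0,0,0.08],-1],[[0,0,0],[0,0,0.16],-1],[[0,0,0],[0,0,0.24],-1],[[0,0,0],[0,0,0.32],-1],[[0,0,0],[0,0,0.4],-1],[[0,0,0],[0,0,0.48],-1],[[0,0,0],[0,0,0.56],-1],[[0,0,0],[0,0,0.63],-1],[[0,0,0],[0,0,0.67],-1],[[0,0,0],[0,0,0.67],-1],[[0,0,0],[0,0,0.67],-1]]'

```text
t: 7.85
ee_pos: [0.6498, 0.1004, 0.144]
tcp_rot: [0.166, 0.146, 0.975, -0.025]
contact_force: [4.4, 1.4, -1.5]
finger_gap: 0.009
```

Run:
```python
from h import *
s=get_state();R=Ro.from_quat(np.array(s["tcp_rot"])[[1,2,3,0]])
print("F tool",R.inv().apply(s["contact_force"]),"T",R.inv().apply(s["ft_torque"]),inc(face(.075,.145,.001,.016),R_tool(.337,0)))
a=cv2.resize(optics.get_image("scene")[150:240,135:255,::-1],None,fx=6,fy=6,interpolation=cv2.INTER_CUBIC);cv2.imwrite("pics/s6.png",a)
```

```text
F tool [-3.08897449  2.63555921  2.65576356] T [-0.41699999 -0.2809507   0.04388366] ([-0.8, -0.2, 1.7], [-0.0, 0.001, 0.001])
```

View pics/s6.png

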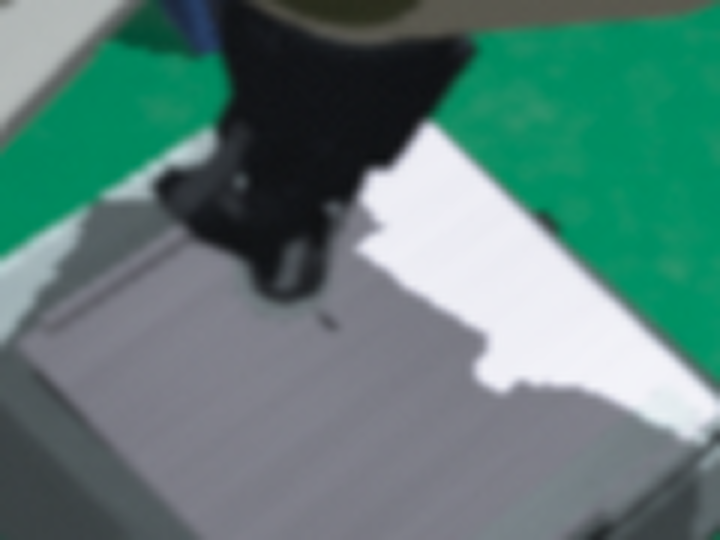

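Run:
```python
from h import *
for q in(.075,.04,0,-.01): print(q,inc(face(q,.1458,.001,.0177),R_tool(.262+q,0)))
```

```text
0.075 ([-1.6, -0.2, 0.0], [-0.0, 0.001, 0.0])
0.04 ([-3.0, -0.2, 5.2], [-0.0, 0.036, 0.0])
0 ([-4.4, -0.2, 11.1], [-0.0, 0.076, 0.0])
-0.01 ([-4.7, -0.2, 12.6], [-0.0, 0.086, 0.0])
```

play_rows --increments '[[[-1,0,2],[0,0.012,0],-1],[[-1.5,0,4],[0,0.026,0],-1],[[-2,0,6],[0,0.04,0],-1],[[-2.7,0,8],[0,0.054,0],-1],[[-3.2,0,9.5],[0,0.065,0],-1],[[-3.5,0,11],[0,0.076,0],-1],[[-3.5,0,11],[0,0.076,0],-1],[[-3.5,0,11],[0,0.076,0],-1]]' --squeeze 80

```text
t: 8.7
ee_pos: [0.6558, 0.0985, 0.1346]
tcp_rot: [0.129, 0.147, 0.981, -0.019]
contact_force: [2.6, 3.3, -1.6]
finger_gap: 0.0075
```

```bash
cat > f.py <<'E'
from h import *
s=get_state();R=Ro.from_quat(np.array(s["tcp_rot"])[[1,2,3,0]])
print("F tool",R.inv().apply(s["contact_force"]),"T",R.inv().apply(s["ft_torque"]),"gap",s["finger_gap"],inc(face(-.01,.1458,.001,.0177),R_tool(.252,0)))
E
python3 f.py
```

```text
F tool [-1.08105479  3.9190268   1.89273343] T [-0.55312758  0.10421784  0.00120136] gap 0.007532997987710921 ([-1.9, -0.2, 1.5], [-0.0, 0.009, -0.0])
```

play_rows --increments '[[[-0.5,0.5,1],[0,0.005,0],-1],[[-1,0.5,2],[0,0.01,0],-1],[[-1,0.5,3],[0,0.01,0],-1],[[-1,0.5,3],[0,0.01,0],-1]]'

```text
t: 9.1
ee_pos: [0.6569, 0.0983, 0.1328]
tcp_rot: [0.123, 0.147, 0.981, -0.019]
contact_force: [-7.9, 1.5, 9.5]
finger_gap: 0.0077
```

```bash
python3 f.py
```

```text
F tool [  5.36885018  -0.92850891 -11.15589305] T [0.20373808 1.07943155 0.0706681 ] gap 0.007665582467475168 ([-1.3, -0.3, -0.6], [-0.001, -0.002, -0.0])
```

play_rows --increments '[[[0.5,0,1],[0,0,0],-1],[[0.7,0,2],[0,0,0],-1],[[0.7,0,3],[0,0,0],-1],[[0.7,0,3],[0,0,0],-1],[[0.7,0,3],[0,0,0],-1]]'

```text
t: 9.6
ee_pos: [0.6572, 0.0982, 0.1317]
tcp_rot: [0.124, 0.147, 0.981, -0.019]
contact_force: [-12.2, 1.3, 20.3]
finger_gap: 0.0079
```

```bash
python3 f.py
```

```text
F tool [  6.58987988  -2.38234759 -22.69589549] T [ 0.49154499  1.57304439 -0.00779202] gap 0.007897674363917808 ([-1.3, -0.4, -1.7], [-0.001, 0.0, -0.0])
```

play_rows --increments '[[[0.5,0.2,0.7],[0,0,0],-1],[[0.7,0.2,1.2],[0,0,0],-1],[[0.7,0.2,1.2],[0,0,0],-1],[[0.7,0.2,1.2],[0,0,0],-1],[[0.7,0.2,1.2],[0,0,0],-1],[[0.7,0.2,1.2],[0,0,0],-1]]'

```text
t: 10.2
ee_pos: [0.6573, 0.0982, 0.1315]
tcp_rot: [0.125, 0.147, 0.981, -0.019]
contact_force: [-14.3, -1.3, 26.5]
finger_gap: 0.0079
```

```bash
python3 f.py
python3 - <<'E'
from h import *
a=cv2.resize(optics.get_image("scene")[130:290,105:275,::-1],None,fx=3.7,fy=3.7,interpolation=cv2.INTER_CUBIC);cv2.imwrite("pics/s7.png",a)
E
```

```text
F tool [  6.19839482  -5.50273894 -28.96276511] T [ 0.86177154  1.61094277 -0.01507233] gap 0.007880793108725893 ([-1.3, -0.4, -1.9], [-0.001, 0.002, -0.0])
```

View pics/s7.png

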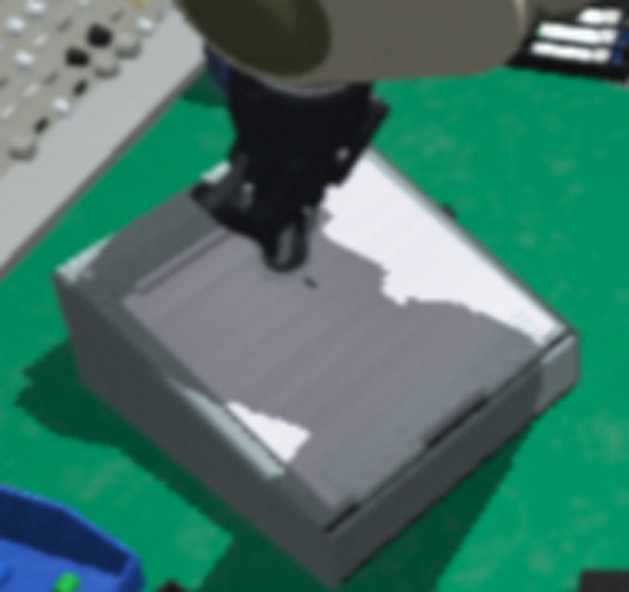

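```bash
python3 -c "
from rig import hand_in
print(hand_in())"
```

```text
the job is handed in; nothing more can be done
None
```

The panel is closed and pressed on its seal, and the job is handed in with the arm still holding it by the wing. It took about 10 s of robot time.

- **Swing:** I pushed the panel from about 0.87 rad down onto the box with closed fingertips. I took its rest angle as 0.075 rad, the pin-on-frame stop; I did not measure it.
- **Turn:** I measured the wing at 0.63 to 0.72 rad from the slot lines in the two cameras. I gripped it and turned it clockwise 0.67 rad.
- **Press:** Following the hinge arc, the panel then went about 10 mm further with only a few newtons, so the pin passed the slot. I pressed until it stopped, with about 29 N along the panel's normal. The last 6 N moved it only 0.2 mm.

**Last checks:**
- The final picture shows the panel lying flat.
- The twist on the fastener is about 0.015 N m, so the wing is not straining against the grip.
- The bystanders were not touched.

**What was less certain:**
- The gripper covers the wing in the last pictures, so its alignment is inferred from the tool angle and the pin passing freely. I could not see it directly.
- The finger gap read about 8 mm on the 10 mm wing.
- Side forces of about 5 to 6 N remained in the final hold.
- The depth travelled suggests a panel angle slightly below -0.01 rad. That is within the error of my position estimate.

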